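# Seat a tube in the drilling jig and close the leaf

### The arm

A 6-joint arm with a two-finger parallel gripper is mounted at the origin on the work surface; the furniture and walls round the work are solid. World frame = base frame: x ahead of the robot, y to its left, z up, the work surface at z = 0. Lengths are in m, angles in rad, forces in N, time in s.
With the tool pointing down it reaches from about 0.25 to 0.725 m from the base axis. Payload 4 kg.
Tool frame: the origin (TCP) lies between the finger pads; the fingertips stand 25 mm ahead of it and the grasp point (between the pads) lies 6 mm ahead of it; z points along the fingers, y is the direction in which the jaws open and shut (so a half turn about z gives the same grasp; the last joint's range is limited). The gripper opens to 85 mm and grips with 20 to 120 N. Pads are 22 mm wide; open, the fingers measure 114 mm over their backs; the gripper's body (76 mm by 85 mm) begins 54 mm behind the grasp point. The pads swing forward as they close: fully open they stand 13 mm farther back than shut.
Start: joints at [-1.341, 0.241, 0.005, 1.335, 0, 1.571], TCP at [0.114, -0.487, 0.256] pointing down, gripper open.
Joint ranges: [-2.72, 2.72], [-1.05, 1.87], [-1.09, 1.28], [-1.99, 2.15], [-1.42, 1.44], [-3.14, 3.14]. Speed limits (rad/s): [2.79, 2.79, 3.14, 3.14, 3.14, 3.14].

### API

Orientations are given as a unit quaternion [w, x, y, z].
In Python, from workcell import read_state, camera, sign_off, find_in, place_of gives the robot as it stands.
- The arm moves only by the tool send_rows, never from a script. Its argument "targets" is a list of rows, each a list of 6 numbers: the shift along the world's x, y, z in m, then the turn, a rotation vector about the world's x, y, z in degrees. In form: [[x, y, z, rx, ry, rz], ...]. A call has exactly 10 rows; each row is the pose to reach, as a shift and turn from the pose commanded when the call began; what a row does not reach only later rows make up. A row lasts 1/12 s, in which the tool goes at most 41.7 mm and 7.16 degrees, less where a joint would pass 70% of its speed; a pose out of reach is approached as far as the arm can. A call with a gripper value outside its range is refused whole. "hand" is the closure in counts, from 0 (fully open) to 255 (shut), set as the call begins (left out, the last holds). The fingers move at their own pace and stop on an object; "grip_force" is the grip in N (left out, the last holds). Time passes only in rows, so rows that repeat a pose let the fingers close, or fill a call up. It gives the time, the measured TCP pose, the force and the opening at its end, in the units of the state.
- read_state(): the state, without advancing time (a new reading comes with each control period).
- camera(name): name is "scene" or "top" or "wrist"; returns a dict with "image" (400x640x3 uint8, red, green, blue), "range_z" (400x640 float32, m along the optical axis (not along the pixel's ray), 0 where there is no reading), "fovy" (degrees; the focal length in pixels is half the picture's height over the tangent of half this angle, whatever the lens; pixels are square), "cx", "cy" (the principal point, pixels), "k1" (the pictures are not rectified: a ray, as slopes to the right and down, at radius r is drawn at 1 + k1 r^2 times it, then the intrinsics apply), "cam_to_world" (4x4, takes a point from camera to world coordinates). Camera axes: x right, y down, z forward; pixel columns grow to the right and rows downward; lengths in m; the calibration is good to about 2 mm. A picture is of the moment at which its call begins.
- sign_off(): hands the job in, once; it reports no verdict.
Trained networks look in the newest picture that a camera, given by its name, has taken for a name from the list of things; names that differ only in an ending like _2 or _b are one class to them, and where a whole thing is asked for, a point or a joint stands for the part that bears it (a point fixed in the world has none). Each returns a list of dicts, best first, with "confidence" (0 to 1); they miss things now and then, are a little off and sometimes report something else, mostly with a low value. They report only what shows in the picture. A call takes as long as a camera call.
- find_in(camera, name): "point" ([x, y, z] in m, in world coordinates, good to about 4 mm: the middle of the surface that is visible of it).
- place_of(camera, name): "point" ([x, y, z] in m, in world coordinates, good to about 4 mm: a listed point, or the origin of a listed thing).
The state is a dict: "t": time; "joints": joint angles; "joint_velocities": joint speeds; "joint_torque": joint torques, N m; "tool_pos": TCP position; "tool_rot": TCP orientation; "wrist_force": force on the tool from outside, world axes, zero at the start; "wrist_torque": the same for the moment, N m; "width": opening from 0.0 (shut) to 1.0 (fully open).
Only numpy, scipy, OpenCV 4.12 (cv2) and the standard library are available. Lean on these libraries where they do the work, as an engineer would, in place of code of your own. Each camera call takes 0.05 s, during which the arm holds its last target.

### The job

Get the aluminium tube ready for cross-drilling: with the fingertips push on its upper half so that it rolls along the jig's two wooden bearers and comes to rest in their V-notches, with the drill leaf still open. Then tip the hinged leaf with the drill bush over so that it lies on the seated tube. Only push: do not grip or lift the tube, do not push it off the bearers, and leave the things lying around alone.

Things in the scene. Friction and masses are not known exactly. Their poses are not given: they have to be found in the camera images.
- drill_jig: Drilling jig fixed to the bench: ply base 290 x 172 mm with two wooden bearers. Origin at bench height; x = rolling direction, towards the hinge block; z up. Bearers: along x from -140 to 90 mm at y = +60 and -60 mm, 24 mm wide, level tops at z = 45 mm, a 12 mm high lip at the free end. The hinge block, 70 mm wide in y, stands at x = 88 to 124 mm.
- seat (a point): Middle of the axis of a tube lying in both V-notches: jig x = 40, y = 0, z = 69 mm. Axes as the jig's. The notches across the bearers are 36 mm wide in x, 10 mm deep, flanks at 30 degrees to level: a tube pushed into them slowly drops 6 mm and centres itself; pushed on too far it climbs out the other side.
- tube: Smooth, slippery aluminium tube, 60 mm diameter, 200 mm long, 0.24 to 0.48 kg. Origin mid-length on its axis; own y = axis, x and z turn as it rolls. Starts across the bearers, along the jig's y, axis 75 mm above the bench, 65 to 115 mm short of the seat. Rolls freely pushed from behind 5 to 18 mm above its axis (nearer the top it can jam); pushed at 40 mm/s it stops within 15 mm of the push.
- leaf (a joint): Angle of the drill leaf, rad: 0 = level on a seated tube; 1.57 = upright; 1.92 = leaning back from the tube, on its stop; with no tube it drops to -0.12. Starts at 1.70 to 1.90. The hinge is a little stiff: about 2 N near its free end moves the leaf; below about 1.25 it falls onto the tube by itself without bouncing.
- leaf_hinge (a point): Middle of the leaf's hinge axis, which runs along the jig's y at jig x = 106, z = 104 mm.
- leaf_end (a point): Middle of the free end of the drill leaf, an aluminium plate 10 mm thick, 60 mm wide (jig y), reaching 108 mm from the hinge axis. While open its end stands about 210 mm above the bench and its outer face, the one to push, looks to the jig's +x; on that face a drill bush 22 mm wide stands 8 mm proud, 66 mm from the hinge axis.
- sanding_block: Bystander: wooden sanding block with a cork sole, 65 x 112 x 30 mm, on the bench. Origin at the centre of its underside.
- screw_tub: Bystander: pale round plastic tub with screws, 77 mm wide, 48 mm high. Origin at the centre of its underside.
- offcut_8: Bystander: dark wooden block, 44 x 50 x 30 mm. Origin at the centre of its underside.

How it is judged:
By the outcome, as a careful person would: the job done as asked, in the order asked, and still so for the second after the job is handed in, with the robot touching nothing.
It also fails if it takes over 48 s, if anything falls off the work surface, if the arm or the gripper's body presses on something with over 40 N, if the wrist force passes 120 N, or if a joint passes its speed limit or range.

## Working session

There is one attempt and no reset: what is moved stays moved. The work goes in short steps, Python scripts to look and compute and a tool call to move; the robot and the scene stay as the last step left them, time stands still between calls to the robot, and variables do not carry over. Pictures are saved under pics/ and viewed, and the job is handed in when it is done.

Besides the shell and the picture viewer there is one more tool, called after "Emit:" by a JSON object that holds its "fn" and its "kwargs". send_rows: Moves the arm, as the interface text tells. Its arguments: {"type":"object","properties":{"targets":{"type":"array"},"hand":{"type":"number"},"grip_force":{"type":"number"}},"required":["targets"]}

```bash
mkdir -p pics; ls
python3 - <<'E'
from workcell import *
import cv2
s=read_state();print(s)
for n in("scene","top","wrist"):
    c=camera(n);cv2.imwrite(f"pics/{n}0.png",c["image"][:,:,::-1])
    print(n,c["fovy"],c["cx"],c["cy"],c["k1"],c["cam_to_world"].round(3).tolist() if hasattr(c["cam_to_world"],'round') else c["cam_to_world"])
    for t in("drill_jig","seat","tube","leaf_hinge","leaf_end","leaf","sanding_block","screw_tub","offcut_8"):
        try: print(t,[( [round(v,3) for v in d["point"]],round(d["confidence"],2)) for d in place_of(n,t)[:2]])
        except Exception as e: print(t,e)
E
```

```text
pics
{'t': 0.0, 'joints': array([-1.34101011e+00,  2.41431626e-01,  3.69530827e-03,  1.33520870e+00,
       -6.76937010e-06,  1.57081139e+00]), 'joint_velocities': array([-0.00195478, -0.0012845 , -0.0010168 ,  0.00101023,  0.00208031,
       -0.00050086]), 'joint_torque': array([ 6.01226329e-04, -3.72315645e+01,  2.52408993e+01,  1.69684767e-02,
        2.04757534e-04, -2.67848399e-06]), 'tool_pos': array([ 0.11374696, -0.48627707,  0.25539257]), 'tool_rot': array([-1.06687349e-03,  9.93407334e-01,  1.14632959e-01, -1.26533920e-04]), 'wrist_force': array([-0.40099159, -0.28770218,  0.13195894]), 'wrist_torque': array([ 0.00463949, -0.00389832,  0.02874302]), 'width': 1.001634330334238}
scene 49.64003703927152 323.01995168256616 198.63791400565685 -0.11758578253714601 [[-0.664, -0.537, 0.52, 0.065], [-0.748, 0.476, -0.463, 0.569], [0.001, -0.696, -0.718, 0.701], [0.0, 0.0, 0.0, 1.0]]
drill_jig [([0.539, 0.111, 0.0], 0.64)]
seat [([0.553, 0.147, 0.067], 0.92)]
tube [([0.517, 0.073, 0.072], 0.57)]
leaf_hinge [([0.582, 0.206, 0.102], 0.76)]
leaf_end [([0.602, 0.238, 0.207], 0.72)]
leaf 
[... 592 characters left out ...]

leaf_hinge [([0.583, 0.205, 0.107], 0.74)]
leaf_end [([0.599, 0.236, 0.207], 0.61)]
leaf it knows: drill_jig, leaf_end, leaf_hinge, offcut, sanding_block, screw_tub, seat, tube
sanding_block [([0.332, 0.267, -0.001], 0.96)]
screw_tub [([0.36, 0.07, -0.001], 0.56)]
offcut_8 [([0.691, 0.288, -0.004], 0.81)]
wrist 58.6051396711438 313.41426884448106 205.99092239274398 0.0022757959826831507 [[0.227, -0.935, -0.271, 0.183], [-0.974, -0.218, -0.062, -0.469], [-0.001, 0.278, -0.96, 0.374], [0.0, 0.0, 0.0, 1.0]]
drill_jig []
seat []
tube []
leaf_hinge []
leaf_end []
leaf it knows: drill_jig, leaf_end, leaf_hinge, offcut, sanding_block, screw_tub, seat, tube
sanding_block []
screw_tub []
offcut_8 []
```

View pics/scene0.png

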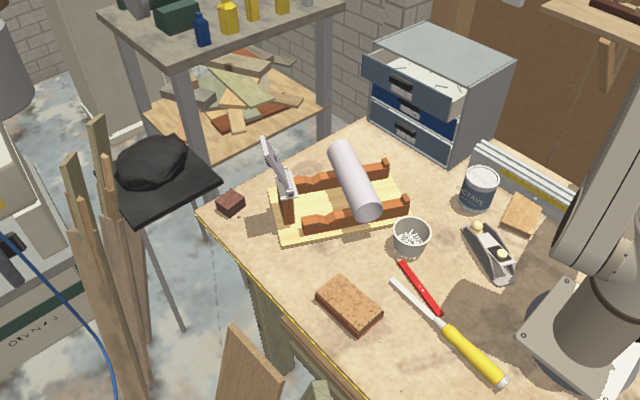

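View pics/top0.png

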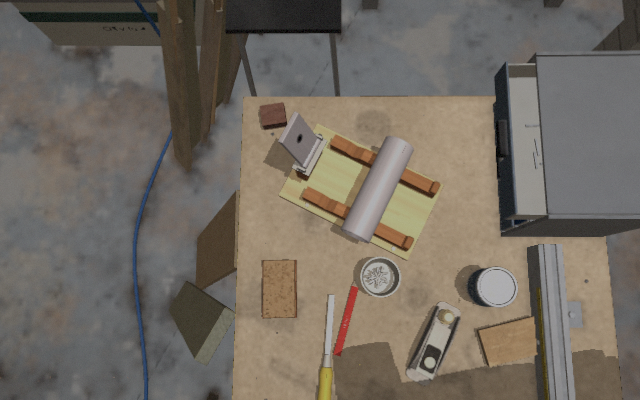

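The scene picture shows the tube across the bearers around px (355,180), the leaf leaning back at (272,165), and the drawer cabinet near (440,90). The top picture shows the tube at (378,190), the leaf at (300,140), and the cabinet at the right from column 495. I'll refine these with depth, including the cabinet height for the path.

```bash
cat > h.py <<'E'
import numpy as np,cv2
from workcell import *
def cloud(n):
    c=camera(n); z=c["range_z"]; f=200/np.tan(np.radians(c["fovy"]/2))
    K=np.array([[f,0,c["cx"]],[0,f,c["cy"]],[0,0,1]])
    v,u=np.mgrid[0:400,0:640]
    p=np.stack([u.ravel(),v.ravel()],1).astype(np.float64)[:,None]
    r=cv2.undistortPoints(p,K,np.array([c["k1"],0,0,0.]))[:,0]
    zz=z.ravel(); P=np.c_[r*zz[:,None],zz]
    T=np.array(c["cam_to_world"]); W=P@T[:3,:3].T+T[:3,3]
    W[zz<=0]=np.nan
    return W.reshape(400,640,3),c["image"]
E
python3 - <<'E'
from h import *
W={}
for n in("top","scene"):
    w,im=cloud(n);W[n]=w
    P=w.reshape(-1,3);P=P[~np.isnan(P[:,0])]
    # bench level
    m=(abs(P[:,0]-.45)<.25)&(abs(P[:,1]-.1)<.2)&(abs(P[:,2])<.01)
    print(n,"bench z",np.median(P[m,2]))
    # bearers tops z .045 -> direction
    m=(abs(P[:,0]-.538)<.16)&(abs(P[:,1]-.109)<.16)&(abs(P[:,2]-.045)<.003);B=P[m]
    for s in(1,-1):
        # split by approx jig y
        a=np.radians(65.);yd=np.array([-np.sin(a),np.cos(a)])
        q=(B[:,:2]-[.538,.109])@yd; b=B[abs(q-s*.06)<.02][:,:2]
        vx,vy,x0,y0=cv2.fitLine(b.astype(np.float32),cv2.DIST_HUBER,0,.01,.01).ravel()
        print("bearer",s,len(b),np.degrees(np.arctan2(vy,vx)),"offset",(np.array([x0,y0])-[.538,.109])@yd)
    # tube: points z>.08 <.107 near
    m=(np.linalg.norm(P[:,:2]-[.52,.077],axis=1)<.12)&(P[:,2]>.085)&(P[:,2]<.115)
    xd=np.array([np.cos(a),np.sin(a)])
    m&=abs((P[:,:2]-[.52,.077])@xd)<.05
    T=P[m];from scipy.optimize import least_squares
    def g(p):
        d=np.array([np.cos(p[2]),np.sin(p[2]),p[4]]);d/=np.linalg.norm(d)
        v=T-[p[0],p[1],p[3]];v=v-(v@d)[:,None]*d
        return np.linalg.norm(v,axis=1)-.03
    r=least_squares(lambda p:np.r_[g(p),1e0*((p[0]-.52)*np.cos(p[2])+(p[1]-.077)*np.sin(p[2]))],[.52,.077,np.radians(155),.075,0],loss="soft_l1",f_scale=.002)
    p=r.x;d=np.array([np.cos(p[2]),np.sin(p[2])]);s=(T[:,:2]-p[:2])@d
    c=p[:2]+d*(np.percentile(s,1)+np.percentile(s,99))/2
    print("tube",len(T),"axis deg",np.degrees(p[2]),"z",p[3],"centre",c,"len",np.percentile(s,[1,99]),"tilt",p[4],"res",np.abs(g(p)).mean())
    m=(P[:,1]<-.1)&(P[:,0]>.1)&(P[:,2]>.05)&(P[:,0]<.9)&(P[:,1]>-.6);C=P[m]
    print("cab",C.min(0),C.max(0),np.percentile(C,[2,98],axis=0))
    # leaf points
    m=(np.linalg.norm(P[:,:2]-[.59,.22],axis=1)<.07)&(P[:,2]>.11);L=P[m]
    print("leaf",len(L),L.max(0),L[L[:,2]>.19].mean(0), L[L[:,2]>.19].min(0),L[L[:,2]>.19].max(0))
E
```

```text
top bench z -0.0004956508654486713
bearer 1 769 63.14319 offset 0.06291304263432283
bearer -1 718 63.116756 offset -0.05659368158301325
tube 3156 axis deg 153.95403041394573 z 0.0747356261949177 centre [0.52201743 0.07873703] len [-0.09911096  0.09701131] tilt -0.0006668050897725046 res 0.0010748320072524852
cab [ 0.1454093  -0.37076485  0.05001616] [ 0.72210909 -0.10000476  0.23899381] [[ 0.18322868 -0.32399278  0.05870263]
 [ 0.71079088 -0.11815791  0.23658599]]
leaf 1256 [0.62730921 0.25407526 0.20938619] [0.59814067 0.23498903 0.20157157] [0.57123805 0.21667884 0.19000372] [0.62730921 0.25407526 0.20938619]
scene bench z -0.0009975066501097807
bearer 1 584 63.068768 offset 0.06535427925705511
bearer -1 385 63.457993 offset -0.05437560772703996
tube 1700 axis deg 153.63183931039472 z 0.07400549640065819 centre [0.51918251 0.07988171] len [-0.09622676  0.10025139] tilt 0.0006934129935399473 res 0.0008429586872662066
cab [ 0.16895882 -0.57755146  0.05000647] [ 0.78410209 -0.10002927  0.32990842] [[ 0.21020917 -0.51759631  0.05410087]
 [ 0.73465888 -0.11303475  0.23962693]]
leaf 590 [0.62508362 0.25530157 0.20817149] [0.59224424 0.23954048 0.20192716] [0.56799242 0.21756765 0.19022139] [0.62508362 0.25530157 0.20817149]
```

Emit:
{"fn": "send_rows", "kwargs": {"targets": [[0, 0, 0.035, 0, 0, 0], [0, 0, 0.07, 0, 0, 0], [0, 0, 0.105, 0, 0, 0], [0.005, 0.01, 0.135, 0, 0, 0], [0.02, 0.03, 0.145, 0, 0, 5], [0.04, 0.055, 0.145, 0, 0, 10], [0.06, 0.08, 0.145, 0, 0, 15], [0.08, 0.107, 0.145, 0, 0, 20], [0.1, 0.134, 0.145, 0, 0, 25], [0.12, 0.161, 0.145, 0, 0, 30]], "hand": 0}}

```text
t: 2.28
tool_pos: [0.2344, -0.3245, 0.4015]
tool_rot: [0.0, 0.929, 0.37, 0.0]
wrist_force: [1.2, -0.3, 0.4]
width: 0.995
```

Emit:
{"fn": "send_rows", "kwargs": {"targets": [[0.02, 0.027, 0, 0, 0, 3], [0.04, 0.054, 0, 0, 0, 6], [0.06, 0.081, 0, 0, 0, 9], [0.08, 0.108, 0, 0, 0, 12], [0.1, 0.135, 0, 0, 0, 15], [0.12, 0.162, 0, 0, 0, 18], [0.14, 0.19, 0, 0, 0, 20], [0.165, 0.222, 0, 0, 0, 20], [0.19, 0.255, 0, 0, 0, 20], [0.215, 0.288, 0, 0, 0, 20]]}}

```text
t: 3.12
tool_pos: [0.4496, -0.036, 0.4016]
tool_rot: [0.0, 0.852, 0.524, 0.0]
wrist_force: [0.5, -1.0, 0.3]
width: 0.997
```

Emit:
{"fn": "send_rows", "kwargs": {"targets": [[0.02, 0.03, 0, 0, 0, 0], [0.035, 0.05, 0, 0, 0, 0], [0.044, 0.064, 0, 0, 0, 0], [0.044, 0.064, -0.035, 0, 0, 0], [0.044, 0.064, -0.07, 0, 0, 0], [0.044, 0.064, -0.105, 0, 0, 0], [0.044, 0.064, -0.14, 0, 0, 0], [0.044, 0.064, -0.17, 0, 0, 0], [0.044, 0.064, -0.2, 0, 0, 0], [0.044, 0.064, -0.22, 0, 0, 0]]}}

```text
t: 3.95
tool_pos: [0.4913, 0.0261, 0.1783]
tool_rot: [-0.001, 0.852, 0.524, -0.002]
wrist_force: [0.3, 0.1, 0.7]
width: 1.002
```

Run:
```python
from h import *
from scipy.spatial.transform import Rotation as R
s=read_state();q=s["tool_rot"];M=R.from_quat(np.r_[q[1:],q[0]]).as_matrix()
print(s["t"],s["tool_pos"],M.round(3).tolist(),np.degrees(np.arctan2(M[1,1],M[0,1])),s["joints"].round(2))
for n in("scene","top"):
    w,im=cloud(n);cv2.imwrite(f"pics/{n}1.png",im[:,:,::-1])
    P=w.reshape(-1,3);P=P[~np.isnan(P[:,0])]
    L=(P-s["tool_pos"])@M  # tool frame
    for sg in(1,-1):
        m=(abs(L[:,0])<.03)&(sg*L[:,1]>.03)&(sg*L[:,1]<.07)&(L[:,2]>-.03)&(L[:,2]<.04)
        if m.sum()>5: print(n,sg,m.sum(),"min",np.percentile(L[m],2,axis=0).round(4),"max",np.percentile(L[m],98,axis=0).round(4),L[m][:,2].max())
```

```text
3.95 [0.49126102 0.02610838 0.17830809] [[0.451, 0.892, -0.004], [0.892, -0.451, -0.0], [-0.002, -0.003, -1.0]] -26.828079914531457 [ 0.05  0.28 -0.16  1.14  0.    2.09]
scene 1 177 min [-0.0095  0.0394 -0.0292] max [0.0126 0.0475 0.0116] 0.013234378205157226
scene -1 154 min [-0.0072 -0.0583 -0.0242] max [ 0.0121 -0.0445  0.0101] 0.01351520284258031
```

Emit:
{"fn": "send_rows", "kwargs": {"targets": [[0, 0, -0.02, 0, 0, 0], [0, 0, -0.04, 0, 0, 0], [0, 0, -0.06, 0, 0, 0], [0, 0, -0.075, 0, 0, 0], [0, 0, -0.084, 0, 0, 0], [0, 0, -0.084, 0, 0, 0], [0, 0, -0.084, 0, 0, 0], [0, 0, -0.084, 0, 0, 0], [0, 0, -0.084, 0, 0, 0], [0, 0, -0.084, 0, 0, 0]]}}

```text
t: 4.88
tool_pos: [0.4938, 0.0262, 0.0985]
tool_rot: [0.001, 0.852, 0.524, 0.001]
wrist_force: [0.1, 0.2, -0.2]
width: 0.998
```

Run:
```python
from h import *
w,im=cloud("scene");cv2.imwrite("pics/scene2.png",im[:,:,::-1]);s=read_state();print(s["tool_pos"],s["t"],s["wrist_force"])
```

```text
[0.49355991 0.02617674 0.09823686] 4.9333 [-1.08266428  0.57128293  0.49398072]
```

View pics/scene2.png

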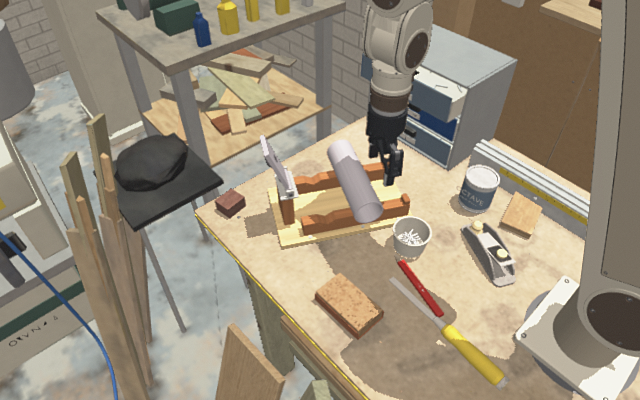

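The scene picture shows the fingers behind the tube at px (390,165), clear of it, with the tube at (355,180) unmoved. Next is a push at about 36 mm/s, with the tips about 9 mm above the tube axis.

Emit:
{"fn": "send_rows", "kwargs": {"targets": [[0.0014, 0.0027, -0.002, 0, 0, 0], [0.0027, 0.0054, -0.002, 0, 0, 0], [0.0041, 0.008, -0.002, 0, 0, 0], [0.0054, 0.0107, -0.002, 0, 0, 0], [0.0068, 0.0134, -0.002, 0, 0, 0], [0.0081, 0.0161, -0.002, 0, 0, 0], [0.0095, 0.0188, -0.002, 0, 0, 0], [0.0108, 0.0214, -0.002, 0, 0, 0], [0.0122, 0.0241, -0.002, 0, 0, 0], [0.0135, 0.0268, -0.002, 0, 0, 0]]}}

```text
t: 5.77
tool_pos: [0.5065, 0.0532, 0.0953]
tool_rot: [0.0, 0.852, 0.524, -0.0]
wrist_force: [-1.0, -0.5, 0.2]
width: 1.004
```

Emit:
{"fn": "send_rows", "kwargs": {"targets": [[0.0014, 0.0027, 0, 0, 0, 0], [0.0027, 0.0054, 0, 0, 0, 0], [0.0041, 0.008, 0, 0, 0, 0], [0.0054, 0.0107, 0, 0, 0, 0], [0.0068, 0.0134, 0, 0, 0, 0], [0.0081, 0.0161, 0, 0, 0, 0], [0.0095, 0.0188, 0, 0, 0, 0], [0.0108, 0.0214, 0, 0, 0, 0], [0.0117, 0.0232, 0, 0, 0, 0], [0.0122, 0.0241, 0, 0, 0, 0]]}}

```text
t: 6.6
tool_pos: [0.5188, 0.0774, 0.0953]
tool_rot: [0.0, 0.852, 0.524, 0.0]
wrist_force: [0.3, -1.0, 0.6]
width: 1.0
```

```bash
cat > m.py <<'E'
from h import *
import sys
from scipy.optimize import least_squares
O=np.array([.536,.111]);a=np.radians(63.2);xd=np.array([np.cos(a),np.sin(a)]);yd=np.array([-xd[1],xd[0]])
s=read_state();d=s["tool_pos"][:2]-O;print("t",s["t"],"tcp jig",d@xd,d@yd,s["tool_pos"][2],s["wrist_force"].round(2))
for n in("scene","top"):
    w,im=cloud(n);cv2.imwrite(f"pics/{n}{sys.argv[1]}.png",im[:,:,::-1])
    P=w.reshape(-1,3);P=P[~np.isnan(P[:,0])]
    J=np.c_[(P[:,:2]-O)@xd,(P[:,:2]-O)@yd,P[:,2]]
    pl=[(q["point"],round(q["confidence"],2)) for q in place_of(n,"tube")[:2]]
    for p,c in pl:
        e=np.array(p[:2])-O;print(n,"net",(e@xd).round(4),(e@yd).round(4),round(p[2],4),c)
    # cylinder fit, away from fingers (|y| 60..95) and also -30..30
    if not pl: continue
    x0=(np.array(pl[0][0][:2])-O)@xd
    m=(abs(J[:,0]-x0)<.022)&(abs(J[:,1])<.1)&(J[:,2]>.075)&(J[:,2]<.108);T=J[m]
    g=lambda p:np.hypot(T[:,0]-p[0]-p[2]*T[:,1],T[:,2]-p[1])-.03
    r=least_squares(g,[x0,.072,0],loss="soft_l1",f_scale=.001)
    print(n,"fit x,z,skew",r.x.round(4),len(T),np.abs(r.fun).mean().round(4),T[:,1].min().round(3),T[:,1].max().round(3))
    for k in("leaf_end",):
        for q in place_of(n,k)[:1]:
            e=np.array(q["point"][:2])-O;print(n,k,(e@xd).round(4),(e@yd).round(4),round(q["point"][2],4),round(q["confidence"],2))
E
python3 m.py 3
```

```text
t 6.6 tcp jig -0.03773020653768967 0.0001931878161560798 0.0953181041628956 [ 0.35 -0.97  0.61]
scene net -0.0026 -0.002 0.0701 0.88
scene fit x,z,skew [ 0.0023  0.0741 -0.0077] 1274 0.0008 -0.1 0.1
scene leaf_end 0.1416 -0.002 0.2102 0.58
top net 0.0058 -0.0033 0.0745 0.57
top fit x,z,skew [ 0.0048  0.0746 -0.0176] 1557 0.0011 -0.075 0.099
top leaf_end 0.1431 0.0013 0.2097 0.56
```

Emit:
{"fn": "send_rows", "kwargs": {"targets": [[0.0011, 0.0022, 0, 0, 0, 0], [0.0022, 0.0043, 0, 0, 0, 0], [0.0033, 0.0065, 0, 0, 0, 0], [0.0043, 0.0086, 0, 0, 0, 0], [0.0054, 0.0107, 0, 0, 0, 0], [0.0065, 0.0129, 0, 0, 0, 0], [0.0076, 0.015, 0, 0, 0, 0], [0.0086, 0.0171, 0, 0, 0, 0], [0.0097, 0.0193, 0, 0, 0, 0], [0.0106, 0.021, 0, 0, 0, 0]]}}

```text
t: 7.73
tool_pos: [0.5293, 0.0984, 0.0953]
tool_rot: [-0.0, 0.852, 0.524, 0.0]
wrist_force: [0.0, 0.2, 0.4]
width: 1.002
```

```bash
python3 m.py 4
```

```text
t 7.7333 tcp jig -0.014289944600162738 0.00025570453607484466 0.09528445802527527 [0.01 0.23 0.4 ]
scene net 0.0201 -0.0008 0.071 0.93
scene net -0.1122 0.1463 -0.0009 0.56
scene fit x,z,skew [ 0.0264  0.0736 -0.0111] 1276 0.0007 -0.1 0.1
scene leaf_end 0.1412 -0.0025 0.2072 0.86
top net 0.0475 -0.0014 0.0708 0.96
top net -0.1132 0.1374 -0.001 0.49
top fit x,z,skew [ 0.0444  0.0711 -0.0068] 1777 0.0012 -0.082 0.099
top leaf_end 0.1411 0.0002 0.2075 0.91
```

```bash
python3 m.py 5
```

```text
t 8.0333 tcp jig -0.014741601773130114 0.0002893407300620091 0.09526701924788052 [-0.77  0.79 -0.11]
scene net 0.036 -0.0008 0.0659 0.87
scene fit x,z,skew [0.0396 0.0686 0.0012] 1362 0.0008 -0.1 0.1
scene leaf_end 0.1419 -0.0013 0.2069 0.81
top net 0.0414 -0.0015 0.0668 0.82
top fit x,z,skew [ 0.0404  0.069  -0.0001] 1676 0.0012 -0.077 0.099
top leaf_end 0.1428 0.0007 0.2073 0.62
```

View pics/scene5.png

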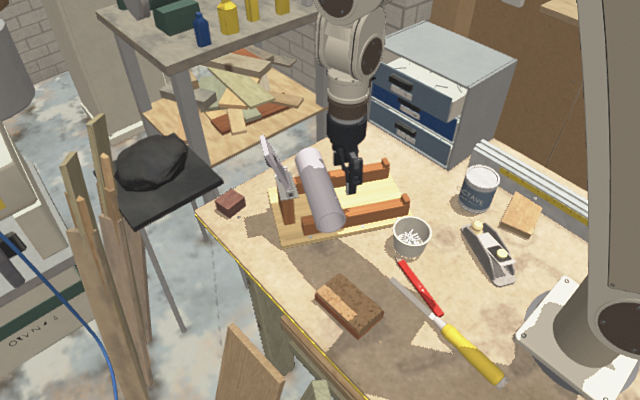

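The tube is seated: both fits give x = 40 mm and z = 69 mm, the picture shows it in the notches at (320,190), and the leaf is still open at (275,165). I'll retreat, rise and go round over the leaf to its outer side.

Emit:
{"fn": "send_rows", "kwargs": {"targets": [[-0.0045, -0.009, 0, 0, 0, 0], [-0.009, -0.018, 0, 0, 0, 0], [-0.0135, -0.0268, 0, 0, 0, 0], [-0.0135, -0.0268, 0.025, 0, 0, 0], [-0.0135, -0.0268, 0.055, 0, 0, 0], [-0.0135, -0.0268, 0.09, 0, 0, 0], [-0.0135, -0.0268, 0.125, 0, 0, 0], [-0.0135, -0.0268, 0.16, 0, 0, 0], [-0.0135, -0.0268, 0.19, 0, 0, 0], [-0.0135, -0.0268, 0.215, 0, 0, 0]]}}

```text
t: 9.17
tool_pos: [0.5154, 0.0702, 0.3132]
tool_rot: [0.001, 0.852, 0.523, 0.001]
wrist_force: [0.5, -0.8, 0.2]
width: 1.003
```

Emit:
{"fn": "send_rows", "kwargs": {"targets": [[0.01, 0.02, 0.005, 0, 0, 0], [0.0235, 0.0468, 0.005, 0, 0, 0], [0.037, 0.074, 0.005, 0, 0, 0], [0.0505, 0.1005, 0.005, 0, 0, 0], [0.064, 0.127, 0.005, 0, 0, 0], [0.0775, 0.154, 0.005, 0, 0, 0], [0.09, 0.18, 0.005, 0, 0, 0], [0.1, 0.2, 0.005, 0, 0, 0], [0.1064, 0.2096, 0.005, 0, 0, 0], [0.1064, 0.2096, 0.005, 0, 0, 0]], "hand": 255, "grip_force": 20}}

```text
t: 10.0
tool_pos: [0.6226, 0.2821, 0.3134]
tool_rot: [-0.0, 0.851, 0.524, -0.001]
wrist_force: [-0.0, -0.7, 0.2]
width: 0.0
```

```bash
python3 m.py 6;python3 -c "
from workcell import *;s=read_state();print(s['tool_pos'],s['width'],s['joints'],s['tool_rot'])"
```

```text
t 10.0 tcp jig 0.19174397601038184 -0.00016198320787701067 0.31338292513682164 [-0.05 -0.67  0.18]
scene net 0.0337 0.0013 0.0618 0.93
scene fit x,z,skew [0.0393 0.0684 0.0027] 1312 0.0007 -0.1 0.1
scene leaf_end 0.1401 -0.0014 0.2078 0.72
[0.62186839 0.27934286 0.3158897 ] -0.0005225989178690701 [ 4.22269607e-01  6.40506755e-01  7.72816605e-01  1.70308758e+00
 -2.00034333e-04  2.46288835e+00] [ 1.00384869e-04  8.52269892e-01  5.23102305e-01 -3.56869425e-06]
```

View pics/scene6.png

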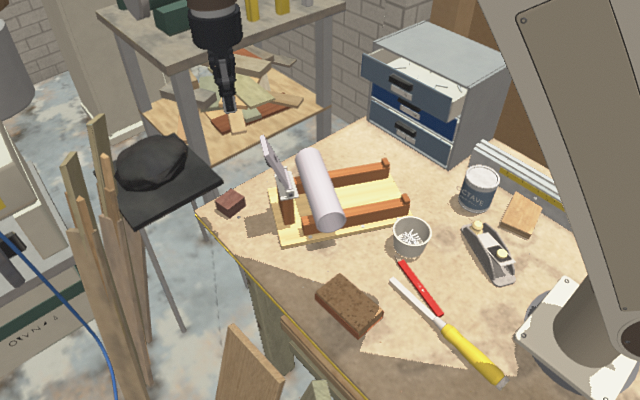

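Emit:
{"fn": "send_rows", "kwargs": {"targets": [[0, 0, -0.015, 0, 0, 0], [0, 0, -0.035, 0, 0, 0], [0, 0, -0.055, 0, 0, 0], [0, 0, -0.075, 0, 0, 0], [0, 0, -0.09, 0, 0, 0], [0, 0, -0.1, 0, 0, 0], [-0.0014, -0.0027, -0.1, 0, 0, 0], [-0.0036, -0.0071, -0.1, 0, 0, 0], [-0.0054, -0.0107, -0.1, 0, 0, 0], [-0.0063, -0.0125, -0.1, 0, 0, 0]]}}

```text
t: 11.08
tool_pos: [0.6162, 0.2677, 0.2173]
tool_rot: [0.0, 0.852, 0.523, 0.001]
wrist_force: [0.5, -0.5, 0.4]
width: 0.002
```

```bash
python3 m.py 7
```

```text
t 11.0833 tcp jig 0.1760408885606962 -0.0009772903015771992 0.21730341624623792 [ 0.54 -0.45  0.35]
scene net 0.0316 0.0015 0.0645 0.55
scene fit x,z,skew [0.0394 0.0685 0.0014] 1251 0.0007 -0.1 0.1
scene leaf_end 0.1425 0.0012 0.2056 0.66
```

View pics/scene7.png

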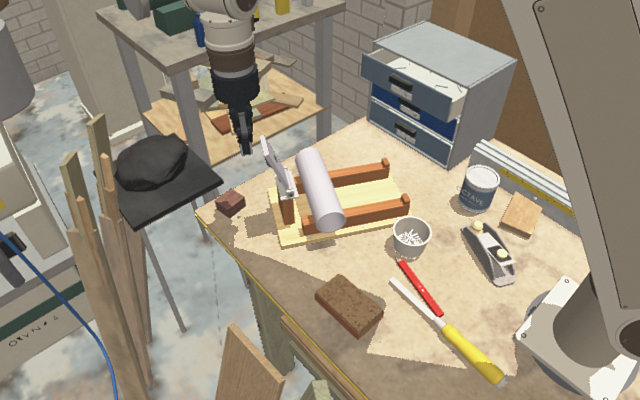

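The fingertips (px 248,150) are behind the leaf's outer face (265,150), about 15 mm below its end. Next I push towards -x.

Emit:
{"fn": "send_rows", "kwargs": {"targets": [[-0.0018, -0.0036, -0.003, 0, 0, 0], [-0.0036, -0.0071, -0.003, 0, 0, 0], [-0.0054, -0.0107, -0.003, 0, 0, 0], [-0.0072, -0.0143, -0.003, 0, 0, 0], [-0.009, -0.0179, -0.003, 0, 0, 0], [-0.0108, -0.0214, -0.003, 0, 0, 0], [-0.0126, -0.025, -0.003, 0, 0, 0], [-0.0144, -0.0286, -0.003, 0, 0, 0], [-0.0162, -0.0321, -0.003, 0, 0, 0], [-0.018, -0.0357, -0.003, 0, 0, 0]]}}

```text
t: 12.17
tool_pos: [0.5976, 0.2323, 0.2124]
tool_rot: [0.0, 0.852, 0.524, 0.0]
wrist_force: [0.2, 0.2, 0.1]
width: -0.002
```

```bash
python3 m.py 8
```

```text
t 12.1667 tcp jig 0.13602339274426997 -0.00030583713908785266 0.21240552294831636 [0.21 0.23 0.06]
scene net 0.034 -0.002 0.065 0.84
scene fit x,z,skew [0.0393 0.0684 0.0032] 1319 0.0007 -0.1 0.1
scene leaf_end 0.1176 -0.0029 0.2138 0.86
```

View pics/scene8.png

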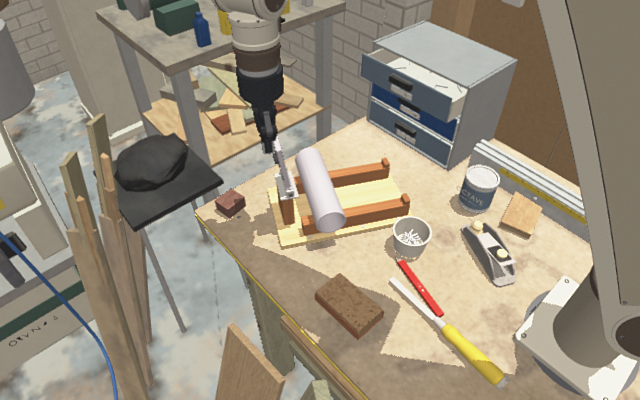

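The leaf is now near upright and in contact at (275,150). I keep pushing.

Emit:
{"fn": "send_rows", "kwargs": {"targets": [[-0.0018, -0.0036, 0, 0, 0, 0], [-0.0036, -0.0071, 0, 0, 0, 0], [-0.0054, -0.0107, 0, 0, 0, 0], [-0.0072, -0.0143, 0, 0, 0, 0], [-0.009, -0.0179, 0, 0, 0, 0], [-0.0108, -0.0214, 0, 0, 0, 0], [-0.0126, -0.025, 0, 0, 0, 0], [-0.0144, -0.0286, 0, 0, 0, 0], [-0.0162, -0.0321, 0, 0, 0, 0], [-0.018, -0.0357, 0, 0, 0, 0]]}}

```text
t: 13.25
tool_pos: [0.5796, 0.1965, 0.2123]
tool_rot: [0.0, 0.852, 0.524, -0.0]
wrist_force: [1.3, 0.0, 0.1]
width: 0.004
```

```bash
python3 m.py 9
```

```text
t 13.25 tcp jig 0.09596308789226772 -0.0003494640358101763 0.21227655410098764 [1.31 0.03 0.11]
scene net 0.0376 -0.0019 0.0633 0.69
scene fit x,z,skew [0.0393 0.0684 0.0024] 1358 0.0008 -0.099 0.1
scene leaf_end 0.0723 -0.0014 0.2094 0.77
```

View pics/scene9.png

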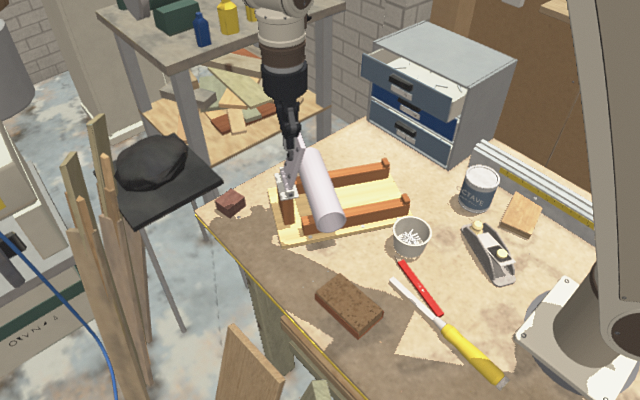

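The leaf end is at x = 72 mm (about 1.26 rad). A little more push, then a retreat upwards.

Emit:
{"fn": "send_rows", "kwargs": {"targets": [[-0.0018, -0.0036, 0, 0, 0, 0], [-0.0036, -0.0071, 0, 0, 0, 0], [-0.0054, -0.0107, 0, 0, 0, 0], [-0.0072, -0.0143, 0, 0, 0, 0], [-0.009, -0.0179, 0, 0, 0, 0], [-0.0108, -0.0214, 0, 0, 0, 0], [-0.0108, -0.0214, 0, 0, 0, 0], [-0.0108, -0.0214, 0, 0, 0, 0], [-0.0108, -0.0214, 0, 0, 0, 0], [-0.0108, -0.0214, 0, 0, 0, 0]]}}

```text
t: 14.33
tool_pos: [0.5691, 0.1757, 0.2123]
tool_rot: [-0.0, 0.852, 0.524, 0.0]
wrist_force: [-0.6, 0.3, -0.9]
width: -0.001
```

```bash
python3 m.py 10
```

```text
t 14.3333 tcp jig 0.07263789858784972 -0.0003681342701208841 0.21233824960922743 [-0.65  0.29 -0.87]
scene net 0.0349 -0.0001 0.0658 0.82
scene fit x,z,skew [0.0394 0.0684 0.0023] 999 0.0007 -0.067 0.1
scene leaf_end 0.0366 -0.0024 0.1891 0.78
```

View pics/scene10.png

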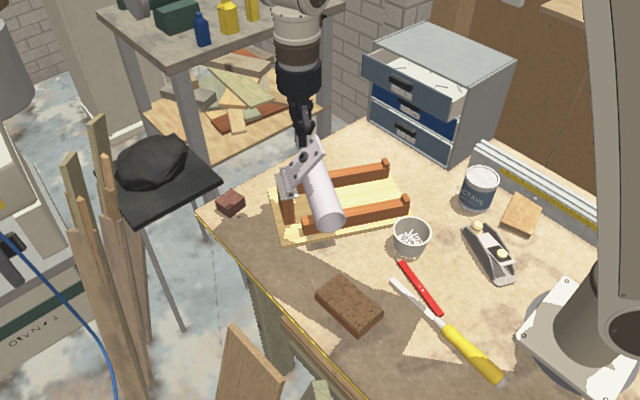

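The leaf is at about 0.9 rad and falling, seen at (305,165). I rise straight up, then look again.

Emit:
{"fn": "send_rows", "kwargs": {"targets": [[0, 0, 0.01, 0, 0, 0], [0, 0, 0.025, 0, 0, 0], [0, 0, 0.045, 0, 0, 0], [0, 0, 0.065, 0, 0, 0], [0, 0, 0.085, 0, 0, 0], [0, 0, 0.1, 0, 0, 0], [0, 0, 0.11, 0, 0, 0], [0, 0, 0.11, 0, 0, 0], [0, 0, 0.11, 0, 0, 0], [0, 0, 0.11, 0, 0, 0]]}}

```text
t: 15.42
tool_pos: [0.5687, 0.1755, 0.3218]
tool_rot: [-0.0, 0.852, 0.524, -0.0]
wrist_force: [0.3, -1.0, -0.9]
width: -0.001
```

```bash
python3 m.py 11
```

```text
t 15.4167 tcp jig 0.0723124203915161 -0.00015647950644289427 0.32177363926194064 [ 0.35 -1.03 -0.94]
scene net 0.0342 0.0 0.0656 0.88
scene fit x,z,skew [0.0393 0.0689 0.0032] 1066 0.0023 -0.099 0.1
scene leaf_end -0.0025 -0.0007 0.1062 0.85
```

View pics/scene11.png

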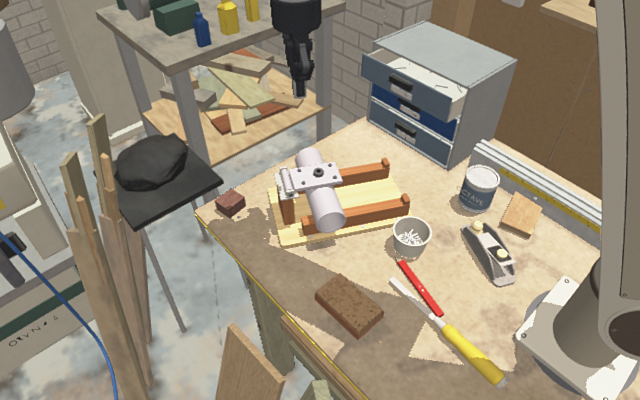

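The leaf lies level on the tube at (318,178), with its end at x = -2 mm, z = 106 mm. I'll do one last check of leaf level and bystanders, then hand in.

Run:
```python
from h import *
O=np.array([.536,.111]);a=np.radians(63.2);xd=np.array([np.cos(a),np.sin(a)]);yd=np.array([-xd[1],xd[0]])
w,im=cloud("scene");P=w.reshape(-1,3);P=P[~np.isnan(P[:,0])]
J=np.c_[(P[:,:2]-O)@xd,(P[:,:2]-O)@yd,P[:,2]]
m=(J[:,0]>.005)&(J[:,0]<.08)&(abs(J[:,1])<.026)&(J[:,2]>.1)&(J[:,2]<.112)
print(m.sum(),np.polyfit(J[m,0],J[m,2],1))
for t in("sanding_block","screw_tub","offcut_8"): print(t,[np.round(d["point"],3) for d in place_of("scene",t)[:1]])
print(read_state()["t"]); print(sign_off())
```

```text
557 [-0.00024906  0.10860755]
sanding_block [array([0.34 , 0.266, 0.   ])]
screw_tub [array([ 0.354,  0.074, -0.001])]
offcut_8 [array([ 0.691,  0.288, -0.001])]
15.8667
the job is handed in; nothing more can be done
None
```

The tube is seated in both V-notches and the drill leaf lies level on it. I handed the job in at 15.9 s.

**What I did:** I rolled the tube about 75 mm with the two open fingertips, pushing 8–10 mm above its axis at about 30–36 mm/s. It dropped into the notches while the leaf was still open. I then went over and behind the leaf and pushed its outer face with shut fingers until it fell onto the tube by itself. Last, I raised the arm clear.

**Last checks:**
- **Tube, before the leaf came down:** both cameras' depth fits put it at jig x = 40 mm, z = 69 mm, straight to within 0.1°.
- **Tube, afterwards:** the scene camera still gave x = 39 mm, z = 69 mm.
- **Leaf:** its slope was about 0.000 and its end was at about jig x = -2 mm, z = 106 mm.
- **Bystanders:** the sanding block, screw tub and offcut are where they started, within the networks' few-millimetre scatter.
- **Wrist force:** it never read above 2 N at the end of a move.

**Disagreements:** the scene network's tube position read 3–8 mm short of the depth fit in x throughout. I trusted the depth fits, which agreed between both cameras. The top camera returned no tube or leaf reading once the arm was over the jig, so the checks after seating rest on the scene camera alone.

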